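# Draw the cast bowl out of its mould and stand it mouth down on the drying post

### The arm

A 6-joint arm with a two-finger parallel gripper is mounted at the origin on the work surface. World frame = base frame: x ahead of the robot, y to its left, z up, the work surface at z = 0. Lengths are in m, angles in rad, forces in N, time in s.
With the tool pointing down it reaches from about 0.25 to 0.725 m from the base axis. Payload 4 kg.
Tool frame: the origin (TCP) lies at the very end of the fingers, on their centre line; the grasp point (between the pads) lies r.grip_point_offset behind it (r.grip_point_offset is the distance from the TCP to the grasp point, in m); z points along the fingers, y is the line along which they close (so a half turn about z gives the same grasp; the last joint's range is limited). The gripper opens to 85 mm and grips with 20 to 120 N. Pads are 22 mm wide; open, the fingers measure 114 mm over their backs; the gripper's body (76 mm by 85 mm) begins 54 mm behind the grasp point. The pads swing forward as they close: fully open they stand 13 mm farther back than shut.
Start: joints at [1.326, 0.241, 0.005, 1.335, 0, 1.571], TCP at [0.121, 0.485, 0.231] pointing down, gripper open.
Joint ranges: [-2.72, 2.72], [-1.05, 1.87], [-1.09, 1.28], [-1.99, 2.15], [-1.42, 1.44], [-3.14, 3.14]. Speed limits (rad/s): [2.79, 2.79, 3.14, 3.14, 3.14, 3.14].

### API

Orientations are given as [roll, pitch, yaw] about the fixed x, y, z axes, in that order (R = Rz(yaw) Ry(pitch) Rx(roll)).
In Python, from rig import r, eoat, planner, optics, finish_job, current_time_s, current_q, current_qd, current_joint_torque, current_position, current_tcp_rot, current_force, current_ft_torque, current_width, current_gripper_force gives the robot as it stands. The module is installed in compiled form; this text tells all that it offers. Calls block until the motion is done:
- r.goto(position, orientation): joint-space move of the TCP to a pose.
- r.move_linear(position, frame=None, rate=0.15): straight line of the TCP; frame=None keeps the orientation; rate is the mean speed in m/s.
- r.set_joints(angles): joint-space move.
- eoat.release() and eoat.grab(squeeze=None): open the fingers fully, or close them until they stop; squeeze is the grip in N (None keeps the last).
- r.wait(seconds).
- planner.inverse_kinematics(position, orientation): joint angles nearest the present ones, or None.
- optics.snapshot(name): name is "side" or "top" or "wrist"; returns a dict with "img" (400x640x3 uint8, red, green, blue), "depth" (400x640 float32, m along the optical axis (not along the pixel's ray), 0 where there is no reading), "fx", "fy", "cx", "cy" (pixels), "R" (3x3) and "t" (3): a world point X has camera coordinates R X + t. Camera axes: x right, y down, z forward; pixel columns grow to the right and rows downward; lengths in m; the calibration is good to about 2 mm. A picture is of the moment at which its call begins.
A pose or a line that the arm cannot do raises r.IKError and nothing moves.
- finish_job(): hands the job in; it is judged then, once.
Trained networks look in the newest picture that a camera, given by its name, has taken for a name from the list of things; names that differ only in an ending like _2 or _b are one class to them, and where a whole thing is asked for, a point or a joint stands for the part that bears it (a point fixed in the world has none). Each returns a list of dicts, best first, with "conf" (0 to 1); they miss things now and then, are a little off and sometimes report something else, mostly with a low value. They report only what shows in the picture. A call takes as long as a camera call. They do not tell look-alikes from the thing itself.
- optics.masks_of(query, camera): "mask" (400x640 bool, what is visible of it).
- optics.pinpoint(query, camera): "xyz" ([x, y, z] in m, in world coordinates, good to about 4 mm: a listed point, or the origin of a listed thing).
Readings, each from a call of its own:
- current_time_s(): time.
- current_q(): joint angles.
- current_qd(): joint speeds.
- current_joint_torque(): joint torques, N m.
- current_position(): TCP position.
- current_tcp_rot(): TCP orientation.
- current_force(): force on the tool from outside, world axes, zero at the start.
- current_ft_torque(): the same for the moment, N m.
- current_width(): opening from 0.0 (shut) to 1.0 (fully open).
- current_gripper_force(): force on a finger pad.
Only numpy, scipy, OpenCV 4.12 (cv2) and the standard library are available. Lean on these libraries where they do the work, as an engineer would, in place of code of your own. Each camera call takes 0.05 s, during which the arm holds its last target. There are 200 camera calls.

### The job

Take the cast bowl out of the open mould; its mouth sits over the mould's core pin and its closed end behind a low wall, so it does not come straight up. Then turn it mouth down and lower it, without dropping it, over the empty drying post until its rim sits flat on the post's base plate. Leave the finished bowl and the other things on the bench where they are.

Things in the scene. Friction and masses are not known exactly. Their poses are not given: they have to be found in the camera images.
- bowl: The cast aluminium filter bowl to move, lying in the mould: a straight round cup, 110 mm long, 46 mm outside diameter, 38 mm bore, 4 mm wall, 6 mm thick closed end, about 0.2 kg. Origin: centre of the outside of the closed end. Its x axis runs along the bowl's axis from closed end to mouth (level while it lies in the mould).
- bowl_mouth (a point): Centre of the bowl's open mouth, in the plane of the rim, 110 mm from bowl along its x axis.
- mould: Fixed steel half mould, open on top, 180 x 120 mm. Origin on the bench under the bowl's closed end; z up, x along the cavity from closed end to mouth. Cavity axis 50 mm above the bench. The closed end lies in a nest at x -1.5 to 20 mm, 39 mm high, with an end wall as high behind it (x -17 to -1.5). The mouth end lies in a nest at x 80 to 114 mm, 50 mm high.
- mould_slot (a point): Middle of the mould's finger slot, on the cavity axis 50 mm above the bench, 50 mm from the closed end. The slot is 60 mm long along the cavity, cut right across the mould down to the 12 mm thick bottom plate, so the bowl's middle is free on both sides for the fingers.
- mould_core_tip (a point): Tip of the level core pin, on the cavity axis at the mould's x = 86 mm. The pin points at the closed end, reaches 24 mm into the bowl's mouth, and is 22 mm in diameter at the tip, 26 mm at its root on the upright core plate (x 118 to 140 mm, 100 mm wide, 70 mm high).
- free_post: The empty drying post, fixed: a square steel base plate 100 x 100 x 12 mm with a round upright post of 24 mm diameter in the middle, tapered at the tip, which is 97 mm above the bench. Origin: centre of the base plate's underside, on the bench; z up.
- busy_post: A second drying post of the same make, fixed, already occupied by the finished bowl. Origin: centre of its base plate's underside.
- finished_bowl: A finished bowl of the same size, standing mouth down over the occupied post, to be left alone. Origin: centre of its rim, 12 mm above the bench; z up; its closed end is 110 mm higher.
- parts_bin: Cardboard parts bin with old fittings, 110 x 200 x 70 mm, to be left alone. Origin: centre of its underside.
- wrench: Steel wrench 170 mm long lying flat on the bench, to be left alone. Origin on the bench, near its middle; it lies along its x axis.
Not all that is in view belongs to the job. Leave any blue or orange look-alike of the bowl alone. What is shaped like the mould but orange is not meant.

How it is judged:
On the way:
1. the bowl is out of the mould, above its top (height (world z) of bowl above 0.1 m and height (world z) of bowl_mouth above 0.08 m and contact force between bowl and mould below 0.1 N), for 0.1 s.
At the end, for the whole second after the job is handed in: The bowl stands at rest mouth down (within 5 degrees) over the empty post, its mouth's centre within 12 mm of the post's axis and its rim on the base plate (within 4 mm); the finished bowl is within 20 mm and the bin and wrench within 30 mm of where they were (angle between bowl's own x axis and vertical above 3.05 rad and horizontal distance between bowl_mouth and free_post below 0.012 m and z of bowl_mouth in the frame of free_post between 0.008 and 0.016 m and linear speed of bowl below 0.02 m/s and distance of finished_bowl from where it was at the start of the episode below 0.02 m and distance of each of parts_bin, wrench from where it was at the start of the episode below 0.03 m); the robot touches nothing.
It fails at once if the bowl is dropped (falls freely faster than 0.6 m/s, about 20 mm) (linear speed of bowl above 0.6 m/s and contact force between the fingers and bowl below 0.1 N).
It fails at once if the finished bowl is knocked or lifted (distance of finished_bowl from where it was at the start of the episode above 0.02 m).
It fails at once if the bin is pushed away (distance of parts_bin from where it was at the start of the episode above 0.03 m).
It fails at once if the wrench is pushed away (distance of wrench from where it was at the start of the episode above 0.03 m).
It also fails if it takes over 45 s, if anything falls off the work surface, if the arm or the gripper's body presses on something with over 40 N, if the wrist force passes 120 N, or if a joint passes its speed limit or range.

## Working session

There is one attempt and no reset: what is moved stays moved. The work goes in short steps, each a Python script; the robot and the scene stay as the last script left them, time stands still between calls to the robot, and variables do not carry over. Pictures are saved under pics/ and viewed, at most 10 in all, crops included, and the job is handed in when it is done.

```bash
mkdir -p pics; cat > h.py <<'E'
import numpy as np, cv2
from rig import *
def px(s,X): 
    c=s["R"]@np.array(X)+s["t"]; return int(s["fx"]*c[0]/c[2]+s["cx"]),int(s["fy"]*c[1]/c[2]+s["cy"])
def cloud(s,m=None):
    v,u=np.nonzero((s["depth"]>0)&(m if m is not None else True)); z=s["depth"][v,u]
    c=np.stack([(u-s["cx"])/s["fx"]*z,(v-s["cy"])/s["fy"]*z,z],1); return (c-s["t"])@s["R"],v,u
def save(n,i): cv2.imwrite("pics/"+n+".png",cv2.cvtColor(i,cv2.COLOR_RGB2BGR))
E
python3 - <<'E'
from h import *
S={c:optics.snapshot(c) for c in("top","side")}
for c in S: save(c,S[c]["img"])
for n in["bowl","bowl_mouth","mould","mould_slot","mould_core_tip","free_post","busy_post","finished_bowl","parts_bin","wrench"]:
  for c in S:
    for d in optics.pinpoint(n,c): print(n,c,round(d["conf"],2),np.round(d["xyz"],3),px(S[c],d["xyz"]))
print(r.grip_point_offset,current_time_s())
E
```

```text
bowl top 0.92 [ 0.305 -0.343  0.021] (420, 284)
bowl top 0.91 [ 0.495 -0.27   0.053] (396, 219)
bowl top 0.78 [ 0.484 -0.368  0.023] (427, 223)
bowl top 0.7 [ 0.514 -0.227  0.051] (381, 213)
bowl side 0.89 [ 0.49  -0.367  0.023] (351, 320)
bowl side 0.72 [ 0.492 -0.268  0.047] (336, 276)
bowl side 0.58 [ 0.302 -0.343  0.022] (258, 338)
bowl_mouth top 0.82 [ 0.535 -0.172  0.048] (362, 206)
bowl_mouth top 0.81 [ 0.36  -0.251  0.024] (389, 265)
bowl_mouth top 0.6 [ 0.52  -0.466  0.022] (459, 211)
bowl_mouth side 0.77 [ 0.522 -0.469  0.022] (387, 363)
bowl_mouth side 0.73 [ 0.538 -0.168  0.049] (339, 239)
mould top 0.77 [ 0.495 -0.272 -0.002] (393, 220)
mould top 0.76 [ 0.751 -0.421 -0.   ] (438, 138)
mould side 0.71 [ 0.497 -0.27   0.001] (338, 289)
mould side 0.6 [ 0.751 -0.42  -0.002] (471, 313)
mould_slot top 0.97 [ 0.514 -0.225  0.051] (381, 213)
mould_slot top 0.9 [ 0.76  -0.37   0.051] (427, 131)
mould_slot top 0.57 [0.471 0.308 0.002] (202, 230)
mould_slot side 0.85 [ 0.513 -0.226  0.048] (338, 259)
mould_slot side 0.75 [ 0.758 -0.373  0.047] (467, 282)
mould_core_tip top 0.58 [ 0.767 -0.338  0.054] (416, 128)
mould_core_tip top 0.57 [ 0.522 -0.195  0.053] (370, 210)
mould_core_tip side 0.94 [ 0.525 -0.19   0.047] (337, 248)
mould_core_tip side 0.83 [ 0.766 -0.334  0.05 ] (460, 266)
free_post top 0.86 [ 0.506  0.125 -0.001] (263, 217)
free_post side 0.8 [ 0.51   0.122 -0.004] (298, 188)
free_post side 0.2 [ 0.495 -0.269  0.048] (337, 276)
busy_post top 0.65 [0.47  0.309 0.002] (202, 230)
busy_post side 0.57 [ 0.472  0.314 -0.   ] (272, 157)
finished_bowl top 0.56 [0.469 0.31  0.012] (200, 230)
finished_bowl side 0.83 [0.473 0.312 0.009] (272, 155)
parts_bin top 0.71 [ 0.775 -0.119  0.001] (342, 131)
parts_bin top 0.35 [ 0.496 -0.271 -0.003] (393, 220)
parts_bin side 0.89 [ 0.778 -0.12  -0.001] (414, 220)
wrench top 0.83 [0.648 0.102 0.006] (271, 171)
wrench side 0.72 [ 0.646  0.102 -0.001] (341, 183)
0.0187 1.1
```

View pics/top.png

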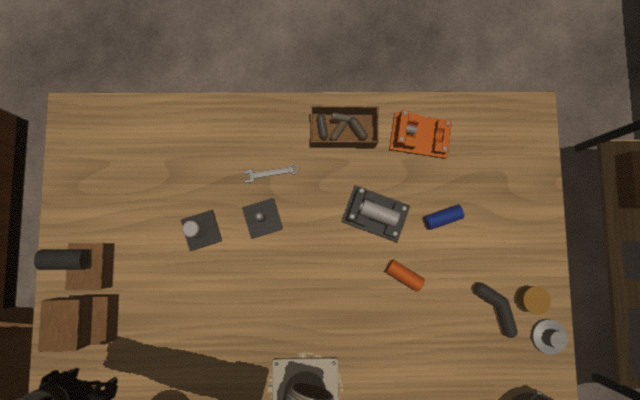

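View pics/side.png

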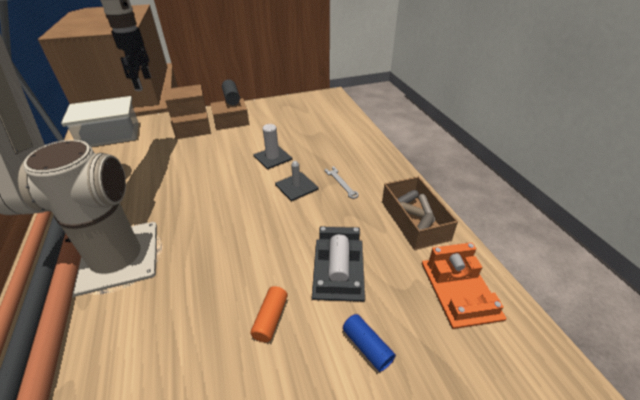

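The bowl could be confused with the blue cup at top (444,217), the orange cup at (405,275), and the core pin in the orange mould at (420,134). The grey bowl in the dark steel mould at top (380,213), side (339,258), fits the description. The free post is at top (262,217), and the finished bowl is at (192,229).

Next I'll check reach for both grasp signs and for the approach azimuths at the post, and view a close crop.

```bash
cat >> h.py <<'E'
from scipy.spatial.transform import Rotation as Ro
def rot(x,z):
    x=np.array(x,float);z=np.array(z,float);x/=np.linalg.norm(x);z/=np.linalg.norm(z); return np.stack([x,np.cross(z,x),z],1)
def eul(R): return list(Ro.from_matrix(R).as_euler("xyz"))
G=r.grip_point_offset
def tcp(R,g): return list(np.array(g)+G*R[:,2])   # TCP for a grasp point g
E
python3 - <<'E'
from h import *
s=optics.snapshot("top"); save("crop",cv2.resize(s["img"][170:310,330:480],None,fx=4,fy=4,interpolation=cv2.INTER_CUBIC))
m=optics.masks_of("bowl","top")
for d in m:
    P,v,u=cloud(s,d["mask"]); c=np.median(P,0); k=P[np.abs(P[:,2]-P[:,2].max())<.012]
    q=k[:,:2]-k[:,:2].mean(0); w=np.linalg.svd(q,full_matrices=False)[2][0]
    print(round(d["conf"],2),int(u.mean()),int(v.mean()),np.round(k.mean(0),3),np.degrees(np.arctan2(w[1],w[0])).round(1),(np.ptp(q@w)).round(3))
M=np.array([.495,-.27,.05]);a=np.radians(69);m=np.array([np.cos(a),np.sin(a),0])
for k in(1,-1):
  R=rot(k*m,[0,0,-1])
  for h in(0,.12): print("grasp",k,h,np.round(planner.inverse_kinematics(tcp(R,M+.04*m+[0,0,h]),eul(R)) ,2))
  for f in range(-90,121,15):
    b=np.radians(f);R=rot([0,0,-k],[np.cos(b),np.sin(b),0]); L=[planner.inverse_kinematics(tcp(R,[.508,.124,z]),eul(R)) for z in(.082,.2)]
    print(k,f,[None if q is None else np.round(q,2).tolist() for q in L])
E
```

```text
0.92 404 275 [ 0.333 -0.294  0.044] -122.3 0.109
0.75 443 217 [ 0.504 -0.417  0.044] -71.9 0.108
0.68 379 212 [ 0.516 -0.22   0.07 ] -110.6 0.109
grasp 1 0 [-0.43  0.52 -0.14  0.91  0.    1.51]
grasp 1 0.12 [-0.43  0.4   0.02  1.19  0.    1.51]
1 -90 [None, None]
1 -75 [None, None]
1 -60 [[0.79, 1.17, 0.02, 2.0, -1.3, -3.14], [0.79, 0.96, -0.04, 2.14, -1.3, -3.14]]
1 -45 [None, None]
1 -30 [None, [0.79, 0.81, -1.0, -1.81, -1.32, 0.0]]
1 -15 [None, None]
1 0 [None, None]
1 15 [None, None]
1 30 [None, None]
1 45 [None, None]
1 60 [None, [-0.32, 0.8, -0.97, -1.77, 1.37, 0.0]]
1 75 [None, None]
1 90 [[-0.31, 1.18, 0.06, 2.02, 1.26, -3.14], None]
1 105 [None, None]
1 120 [None, None]
grasp -1 0 [-0.43  0.52 -0.14  0.91  0.   -1.63]
grasp -1 0.12 [-0.43  0.4   0.02  1.19  0.   -1.63]
-1 -90 [None, None]
-1 -75 [None, None]
-1 -60 [[0.79, 1.17, 0.02, 2.0, -1.3, 0.0], [0.79, 0.96, -0.04, 2.14, -1.3, 0.0]]
-1 -45 [None, None]
-1 -30 [None, [0.79, 0.81, -1.0, -1.81, -1.32, -3.14]]
-1 -15 [None, None]
-1 0 [None, None]
-1 15 [None, None]
-1 30 [None, None]
-1 45 [None, None]
-1 60 [None, [-0.32, 0.8, -0.97, -1.77, 1.37, -3.14]]
-1 75 [None, None]
-1 90 [[-0.31, 1.18, 0.06, 2.02, 1.26, -0.0], None]
-1 105 [None, None]
-1 120 [None, None]<sys>:0: UserWarning: Gimbal lock detected. Setting third angle to zero since it is not possible to uniquely determine all angles.
```

View pics/crop.png

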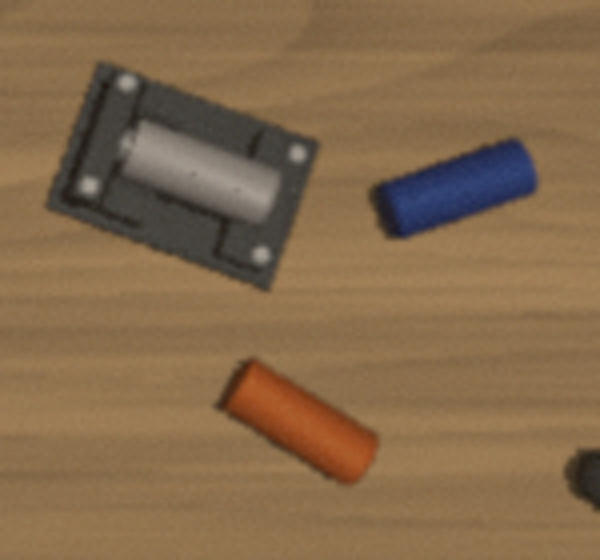

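The crop confirms it: the grey bowl lies in the dark mould with its mouth on the pin side, towards the upper left (140,140), and the axis yaw is about 69.4°. A level wrist at the post is nearly out of range. I'll test grasping with the tool leaned by β over the closed end, so the final wrist points partly downwards.

```bash
python3 - 2>/dev/null <<'E'
from h import *
a=np.radians(69.4);m=np.array([np.cos(a),np.sin(a),0]);M=np.array([.496,-.27,.05])
ik=lambda R,g: planner.inverse_kinematics(tcp(R,g),eul(R))
for b in(15,25,35,45):
  B=np.radians(b);c,s=np.cos(B),np.sin(B)
  for k in(1,-1):
    Z=-c*np.array([0,0,1])+s*m; X=k*(c*m+s*np.array([0,0,1])); R=rot(X,Z)
    print("grasp",b,k,[None if q is None else np.round(q,2).tolist() for q in(ik(R,M+.04*m),ik(R,M+.04*m+[0,0,.12]))])
    o=[]
    for f in range(-180,180,12):
      h=np.array([np.cos(np.radians(f)),np.sin(np.radians(f)),0]); Z=c*h-s*np.array([0,0,1]); X=k*(-c*np.array([0,0,1])-s*h)
      L=[ik(rot(X,Z),[.508,.124,z]) for z in(.08,.14,.2)]
      n=sum(q is not None for q in L)
      if n==3: o.append((f,np.round(L[0],2).tolist(),np.round(L[2],2).tolist()))
    for x in o[::2]: print(b,k,*x)
E
```

```text
grasp 15 1 [[-0.56, 0.56, -0.1, 0.97, 0.26, 1.37], [-0.56, 0.44, 0.05, 1.24, 0.26, 1.37]]
15 1 -84 [0.69, 1.08, 0.28, 1.89, -0.93, 2.77] [0.69, 0.92, 0.29, 2.07, -0.93, 2.77]
15 1 -60 [0.77, 0.87, -0.15, 1.29, -1.21, 2.35] [0.77, 0.68, -0.13, 1.51, -1.21, 2.35]
15 1 -36 [0.79, 0.66, -0.8, -0.42, -1.27, 1.02] [0.79, 0.34, -0.75, -0.05, -1.27, 1.02]
15 1 48 [-0.24, 0.82, -1.07, -1.37, 1.02, -0.45] [-0.24, 0.34, -1.04, -0.86, 1.02, -0.45]
15 1 72 [-0.31, 0.68, -0.56, 0.33, 1.31, -1.57] [-0.31, 0.44, -0.51, 0.63, 1.31, -1.57]
15 1 96 [-0.27, 0.96, 0.01, 1.57, 1.12, -2.56] [-0.27, 0.78, 0.03, 1.77, 1.12, -2.56]
grasp 15 -1 [[-0.56, 0.56, -0.1, 0.97, 0.26, -1.78], [-0.56, 0.44, 0.05, 1.24, 0.26, -1.78]]
15 -1 -84 [0.69, 1.08, 0.28, 1.89, -0.93, -0.37] [0.69, 0.92, 0.29, 2.07, -0.93, -0.37]
15 -1 -60 [0.77, 0.87, -0.15, 1.29, -1.21, -0.79] [0.77, 0.68, -0.13, 1.51, -1.21, -0.79]
15 -1 -36 [0.79, 0.66, -0.8, -0.42, -1.27, -2.12] [0.79, 0.34, -0.75, -0.05, -1.27, -2.12]
15 -1 48 [-0.24, 0.82, -1.07, -1.37, 1.02, 2.69] [-0.24, 0.34, -1.04, -0.86, 1.02, 2.69]
15 -1 72 [-0.31, 0.68, -0.56, 0.33,
[... 5175 characters left out ...]
3, -2.02]
45 -1 -12 [0.49, 0.26, -0.9, -0.24, -0.47, -2.6] [0.49, -0.02, -0.74, 0.2, -0.47, -2.6]
45 -1 12 [0.26, 0.23, -1.0, -0.45, -0.03, -3.11] [0.26, -0.09, -0.83, 0.04, -0.03, -3.11]
45 -1 36 [0.02, 0.25, -0.92, -0.29, 0.42, 2.68] [0.02, -0.03, -0.76, 0.16, 0.42, 2.68]
45 -1 60 [-0.12, 0.34, -0.69, 0.17, 0.71, 2.11] [-0.12, 0.12, -0.54, 0.54, 0.71, 2.11]
45 -1 84 [-0.16, 0.5, -0.36, 0.76, 0.78, 1.5] [-0.16, 0.34, -0.23, 1.05, 0.78, 1.5]
45 -1 108 [-0.12, 0.68, -0.03, 1.26, 0.7, 0.99] [-0.12, 0.55, 0.09, 1.51, 0.7, 0.99]
45 -1 132 [-0.04, 0.84, 0.27, 1.61, 0.53, 0.63] [-0.04, 0.73, 0.39, 1.84, 0.53, 0.63]
45 -1 156 [0.06, 0.96, 0.51, 1.84, 0.33, 0.35] [0.06, 0.87, 0.64, 2.07, 0.33, 0.35]
```

I'll use β=35° and k=+1, with an approach azimuth of about 66° at the post, since that side is clear of everything. First the wrist camera over the post, then over the mould in the pre-grasp pose.

```bash
cat >> h.py <<'E'
B=np.radians(35); z_=np.array([0,0,1.])
def Rg(yaw,tilt=0):  # tool rotation, bowl axis at yaw, closed end tilted up by tilt (rad)
    h=np.array([np.cos(yaw),np.sin(yaw),0]); t=tilt; m=np.cos(t)*h-np.sin(t)*z_; d=-np.cos(t)*z_-np.sin(t)*h
    return rot(np.cos(B)*m-np.sin(B)*d, np.cos(B)*d+np.sin(B)*m), m
def go(R,g,lin=None):
    r.goto(tcp(R,g),eul(R)) if lin is None else r.move_linear(tcp(R,g),eul(R),lin)
E
python3 - 2>&1 <<'E'
from h import *
def look(names,c="wrist"):
    s=optics.snapshot(c)
    for n in names:
        for d in optics.pinpoint(n,c)[:3]: print(n,c,round(d["conf"],2),np.round(d["xyz"],4))
    return s
R=rot([np.cos(.24),np.sin(.24),0],[0,0,-1])
for x in(.46,):
    r.goto([x,.11,.3],eul(R)); s=look(["free_post"])
    P,_,_=cloud(s); k=P[(P[:,2]>.03)&(P[:,2]<.105)&(np.hypot(P[:,0]-.508,P[:,1]-.124)<.03)]
    print(len(k), k.min(0) if len(k) else 0,k.max(0) if len(k) else 0)
    t=k[k[:,2]>k[:,2].max()-.004]; print("tip",t.mean(0)); save("w_post",s["img"])
R,m=Rg(np.radians(69.4)); go(R,np.array([.496,-.27,.05])+.04*m+[0,0,.13])
s=look(["mould_slot","mould","bowl","bowl_mouth","mould_core_tip"]); save("w_mould",s["img"])
P,_,_=cloud(s); k=P[(P[:,2]>.064)&(P[:,2]<.08)&(np.hypot(P[:,0]-.515,P[:,1]+.22)<.055)]
q=k[:,:2]-k[:,:2].mean(0); w=np.linalg.svd(q,full_matrices=False)[2][0]
print("axis",k.mean(0),np.degrees(np.arctan2(w[1],w[0])),k[:,2].max(),np.ptp(q@w)); print(current_time_s())
E
```

```text
free_post wrist 0.81 [ 5.042e-01  1.233e-01 -4.000e-04]
free_post wrist 0.67 [0.6417 0.1043 0.    ]
317 [0.49463884 0.11570384 0.03111352] [0.51759057 0.13883246 0.09823647]
tip [0.50640851 0.12749635 0.09609567]
mould_slot wrist 0.59 [ 6.387e-01  1.046e-01 -2.000e-04]
mould wrist 0.67 [ 0.7514 -0.423  -0.0033]
mould wrist 0.66 [ 0.4976 -0.2695  0.0012]
bowl wrist 0.9 [ 0.4925 -0.2737  0.052 ]
bowl_mouth wrist 0.73 [ 0.533  -0.1684  0.0478]
bowl_mouth wrist 0.64 [ 0.3665 -0.2504  0.0243]
mould_core_tip wrist 0.84 [ 0.7613 -0.3361  0.0534]
axis [ 0.51485314 -0.22411013  0.06903061] -110.90907241058133 0.07326295222781697 0.10838760975056858
5.175
```

View pics/w_mould.png

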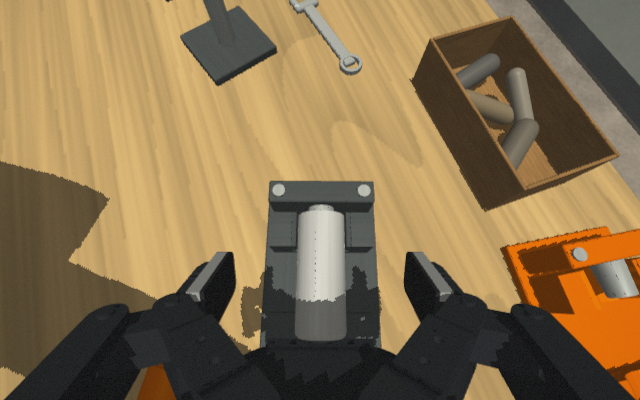

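The wrist view shows the bowl centred between the fingers, at x≈321 against an image centre of 320, and parallel to the tool. The core pin is at the top (321,207) and the slot is free on both sides. Now the descent and grasp.

```bash
cat >> h.py <<'E'
Y=np.radians(69.2); M=np.array([.4965,-.271,.05]); POST=np.array([.5065,.126,0]); S=.04
E
python3 - 2>&1 <<'E'
from h import *
R,m=Rg(Y); g=M+S*m
go(R,g+[0,0,.05],.15); go(R,g+[0,0,-.001],.08)
print(current_force()); eoat.grab(80); r.wait(.2)
print(current_width(),current_gripper_force(),current_force(),current_ft_torque(),current_position(),current_time_s())
s=optics.snapshot("wrist"); save("grasp",s["img"][150:,150:490])
E
```

```text
[ 0.1431816   0.12046736 -0.67211982]
0.5203691593280488 81.17649547755718 [-2.60853126 -1.0349822   6.49561984] [-0.09816816  0.31411607  0.22870079] [ 0.51466786 -0.22388055  0.03457112] 7.3083
```

View pics/grasp.png

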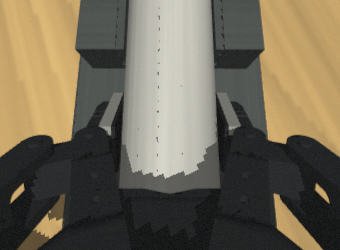

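```bash
python3 - 2>&1 <<'E'
from h import *
h=Rg(Y)[1]; p=M+.11*h-.023*z_
def pose(t,up,back):
    R,m=Rg(Y,t); u=np.cos(t)*z_+np.sin(t)*h
    return R,p-.07*m+.023*u+up*z_-back*h+[0,0,-.001],m
def st(n): print(n,np.round(current_force(),1),np.round(current_ft_torque(),2),round(current_width(),3),round(current_time_s(),2))
for d,up,b in((2.5,.002,.0003),(5.5,.002,.0006),(8,.002,.001)):
    R,g,m=pose(np.radians(d),up,b); go(R,g,.03); st(d)
    if np.linalg.norm(current_force())>35: raise SystemExit("high force")
for L in(.012,.024,.036):
    go(R,g-L*m,.05); st(L)
    if np.linalg.norm(current_force())>35: raise SystemExit("high force")
s=optics.snapshot("side"); save("slid",cv2.resize(s["img"][180:340,240:440],None,fx=3,fy=3))
E
```

```text
2.5 [-0.3 -0.2 -1.8] [-0.71  0.23 -0.  ] 0.522 7.66
5.5 [ 0.5 -0.4 -1.4] [-0.63  0.26  0.02] 0.524 7.91
8 [ 0.5  0.4 -1.7] [-0.59  0.21  0.  ] 0.522 8.16
0.012 [ 0.1 -0.7 -1.4] [-0.57  0.22 -0.04] 0.522 8.55
0.024 [ 0.6  0.6 -2.1] [-0.63  0.26  0.01] 0.529 8.94
0.036 [ 0.6 -0.8 -2.4] [-0.58  0.21 -0.01] 0.524 9.33
```

View pics/slid.png

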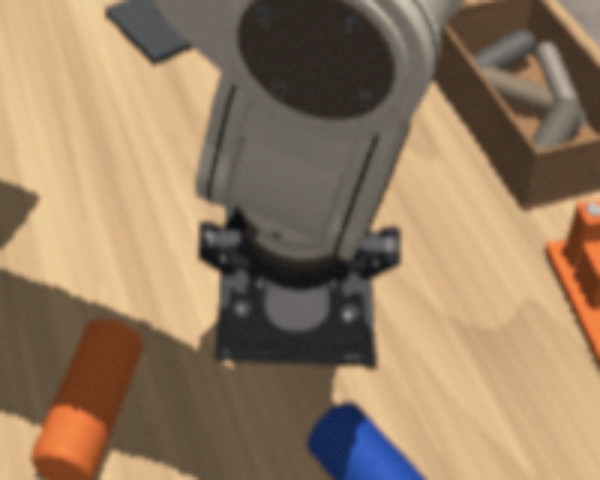

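There was no contact while sliding out, only about 2 N of bowl weight, and the bowl (bright, at ~ (297,310)) is in the fingers behind the wall. Now lift, carry, turn and check above the post.

```bash
cat >> h.py <<'E'
def Rp(phi): return Rg(phi+np.pi,np.pi/2)[0]
E
python3 - 2>&1 <<'E'
from h import *
pos=np.array(current_position()); r.move_linear(list(pos+[0,0,.13]),None,.15); r.wait(.15)
print(np.round(current_force(),1),current_time_s())
phi=np.radians(66); R=Rp(phi); print(R.round(2))
for z in(.23,.082): print(np.round(planner.inverse_kinematics(tcp(R,POST+[0,0,z]),eul(R)),2))
q0=np.array(current_q()); 
go(R,POST+[0,0,.24]); r.wait(.2)
print(np.round(current_force(),1),current_width(),current_time_s())
for c in("side","top"):
    s=optics.snapshot(c)
    for n in("bowl","bowl_mouth"):
        for d in optics.pinpoint(n,c): print(n,c,round(d["conf"],2),np.round(d["xyz"],3))
    if c=="side":
        save("above",cv2.resize(s["img"][20:220,180:400],None,fx=3,fy=3)[:600])
    P,v,u=cloud(s); k=(P[:,2]>.15)&(P[:,2]<.29)&(np.hypot(P[:,0]-POST[0],P[:,1]-POST[1])<.035)
    for lo in np.arange(.15,.29,.02):
        j=k&(P[:,2]>=lo)&(P[:,2]<lo+.02)
        if j.sum()>5: print(c,round(lo,2),j.sum(),P[j].min(0).round(3),P[j].max(0).round(3))
E
```

```text
[ 0.9 -0.2 -2.2] 10.55
[[-0.23 -0.91  0.33]
 [-0.52  0.41  0.75]
 [-0.82  0.   -0.57]]
[-0.21  0.16 -0.51  0.61  0.93 -1.21]
[-0.21  0.43 -0.67  0.18  0.93 -1.21]
[-0.5  0.  -2.4] 0.522199084212787 12.8167
bowl side 0.87 [ 0.305 -0.343  0.02 ]
bowl side 0.86 [ 0.489 -0.365  0.024]
bowl_mouth side 0.83 [0.507 0.127 0.175]
bowl_mouth side 0.61 [ 0.362 -0.249  0.024]
bowl_mouth side 0.58 [ 0.524 -0.469  0.028]
side 0.17 100 [0.484 0.101 0.17 ] [0.526 0.129 0.19 ]
side 0.19 106 [0.484 0.101 0.19 ] [0.528 0.126 0.21 ]
side 0.21 102 [0.485 0.101 0.21 ] [0.539 0.122 0.23 ]
side 0.23 8 [0.509 0.101 0.23 ] [0.529 0.11  0.236]
side 0.27 8 [0.524 0.113 0.27 ] [0.529 0.128 0.281]
bowl top 0.82 [ 0.308 -0.343  0.022]
bowl top 0.76 [ 0.484 -0.369  0.025]
bowl top 0.71 [0.507 0.128 0.284]
bowl_mouth top 0.96 [0.506 0.128 0.171]
bowl_mouth top 0.7 [ 0.361 -0.25   0.023]
bowl_mouth top 0.69 [ 0.777 -0.118 -0.   ]
bowl_mouth top 0.66 [ 0.522 -0.466  0.025]
bowl_mouth top 0.3 [0.65  0.106 0.003]
bowl_mouth top 0.22 [ 0.497 -0.27   0.001]
top 0.17 16 [0.485 0.104 0.17 ] [0.524 0.119 0.189]
top 0.19 19 [0.484 0.104 0.19 ] [0.517 0.13  0.21 ]
top 0.21 19 [0.485 0.104 0.211] [0.517 0.121 0.229]
top 0.23 67 [0.474 0.104 0.231] [0.541 0.151 0.25 ]
top 0.25 89 [0.473 0.094 0.25 ] [0.537 0.145 0.269]
top 0.27 308 [0.473 0.093 0.27 ] [0.529 0.147 0.286]
```

View pics/above.png

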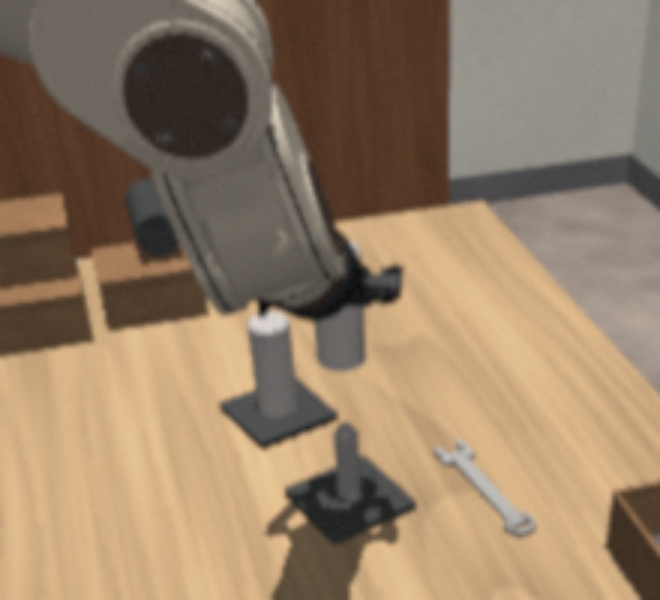

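The side view shows the bowl held upright, mouth down, over the free post. The networks put the mouth at (.5065,.1275), within 2 mm of the post's axis, so I'll lower it with force checks.

```bash
python3 - 2>&1 <<'E'
from h import *
R=Rp(np.radians(66))
for z in(.175,.14,.11,.09,.086):
    go(R,POST+[0,0,z],.08); f=np.array(current_force()); print(z,f.round(1))
    if np.linalg.norm(f)>15: break
else:
    while z>.076:
        z-=.001; go(R,POST+[0,0,z],.02); f=np.array(current_force()); print(round(z,3),f.round(1))
        if f[2]>6: break
print(current_time_s())
s=optics.snapshot("side"); save("down",cv2.resize(s["img"][100:220,220:380],None,fx=4,fy=4))
print([(round(d["conf"],2),np.round(d["xyz"],3)) for d in optics.pinpoint("bowl_mouth","side")])
E
```

```text
0.175 [-0.2 -0.  -1.4]
0.14 [ 0.2  0.1 -2.8]
0.11 [-0.6 -0.5 -1.8]
0.09 [-0.3  0.1 -1.3]
0.086 [ 0.5  0.5 -2.3]
0.085 [-0.9 -0.7 -2.4]
0.084 [-0.5 -1.4 -1.1]
0.083 [ 1.  -0.4 -2.1]
0.082 [-0.9 -0.5 -2.4]
0.081 [-0.5 -1.2 -2. ]
0.08 [-1.6 -0.4  2.6]
0.079 [-4.9 -2.5  8.2]
17.5833
[(0.75, array([ 0.362, -0.249,  0.026])), (0.75, array([ 0.523, -0.47 ,  0.026])), (0.45, array([0.508, 0.13 , 0.012]))]
```

View pics/down.png

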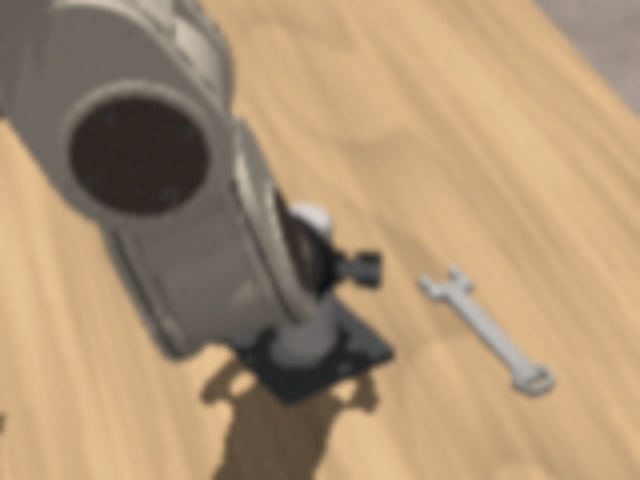

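The rim is on the plate: contact came at the expected height and the bowl stands upright at (305,340). Release, back out along the tool, and check.

```bash
python3 - 2>&1 <<'E'
from h import *
eoat.release(); r.wait(.3); print(current_width(),np.round(current_force(),1))
R=Rp(np.radians(66)); p=np.array(current_position())
r.move_linear(list(p-.14*R[:,2]),None,.1); print(current_time_s(),np.round(current_force(),1))
r.wait(.3)
for c in("side","top"):
    s=optics.snapshot(c)
    if c=="side": save("end",cv2.resize(s["img"][100:220,220:380],None,fx=4,fy=4))
    for n in("bowl","bowl_mouth","finished_bowl","wrench"):
        for d in optics.pinpoint(n,c): print(n,c,round(d["conf"],2),np.round(d["xyz"],3))
E
```

```text
0.9982247701272682 [-0.3  0.6  0.4]
20.0167 [-0.6 -0.7  0.7]
bowl side 0.79 [ 0.303 -0.342  0.022]
bowl side 0.68 [0.505 0.13  0.123]
bowl side 0.68 [ 0.493 -0.366  0.025]
bowl_mouth side 0.85 [ 0.521 -0.471  0.026]
bowl_mouth side 0.81 [0.51  0.131 0.016]
bowl_mouth side 0.61 [ 0.36  -0.247  0.025]
wrench side 0.73 [ 0.649  0.102 -0.003]
bowl top 0.94 [ 0.482 -0.366  0.026]
bowl top 0.66 [ 0.496 -0.271 -0.001]
bowl top 0.58 [0.507 0.127 0.123]
bowl_mouth top 0.83 [ 0.524 -0.465  0.024]
bowl_mouth top 0.75 [0.646 0.103 0.006]
bowl_mouth top 0.51 [0.505 0.126 0.011]
bowl_mouth top 0.47 [ 0.514 -0.228  0.05 ]
finished_bowl top 0.85 [0.472 0.311 0.014]
```

View pics/end.png

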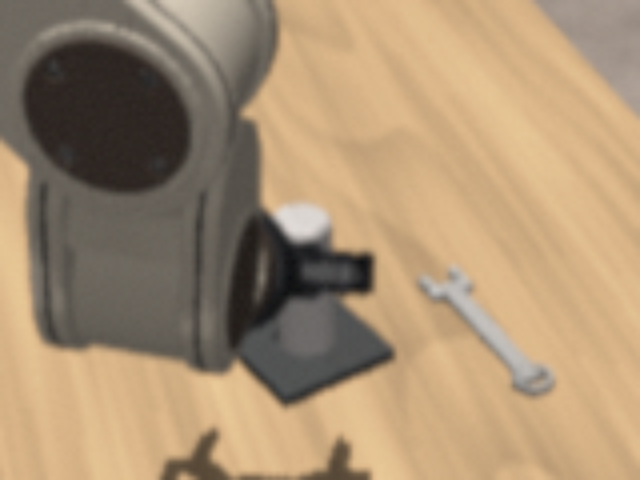

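The bowl stands upright with its rim flat on the base plate at (308,345). The gripper is clear, backed out 140 mm in front of it.

```bash
python3 -c "
from h import *
print(finish_job())"
```

```text
the job is handed in; nothing more can be done
None
```

The bowl is out of the mould and stands mouth down over the free post with its rim on the base plate; the finished bowl and wrench measured where they were, the bin was not re-measured, and I handed the job in after about 20 s of robot time (no verdict returned).

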